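# Find the vortex mixer with the weak head spring and fold its tag down

## Robot

A 7-joint arm with a two-finger parallel gripper is mounted at the origin on the work surface. World frame = base frame: x ahead of the robot, y to its left, z up, the work surface at z = 0. Lengths are in m, angles in rad, forces in N, time in s.
With the tool pointing down it reaches from about 0.4 to 0.875 m from the base axis. Payload 6.5 kg.
Tool frame: the origin (TCP) lies between the finger pads; the fingertips stand 8 mm ahead of it and the grasp point (between the pads) lies 11 mm behind it; z points along the fingers, y is the line along which they close (so a half turn about z gives the same grasp; the last joint's range is limited). The gripper opens to 88 mm and grips with 3 to 60 N. Pads are 18 mm wide; open, the fingers measure 123 mm over their backs; the gripper's body (75 mm by 187 mm) begins 45 mm behind the grasp point.
Start: joints at [-1.39, 0.536, -0.004, 1.538, 0.003, 1.067, -0.071], TCP at [0.159, 0.63, 0.247] pointing down, gripper open.
Joint ranges: [-2.7, 2.7], [-0.37, 2.16], [-1.27, 1.26], [0.24, 2.4], [-1.31, 4.45], [0.19, 1.91], [-2.76, 2.76]. Speed limits (rad/s): [2.39, 2.39, 3.14, 3.14, 3.14, 3.14, 3.14].

## Interface

Orientations are given as a rotation vector (axis times angle).
In Python, from cell import * gives the robot as it stands.
- The arm moves only by the tool step_arm, never from a script. Its argument "commands" is a list of rows, each a list of 3 entries, a list of its own where there are three numbers: the shift along the tool's x, y, z in cm, then the turn, a rotation vector about the tool's x, y, z in degrees, then the opening, from 0 (shut) to 1 (fully open). In form: [[[x, y, z], [wx, wy, wz], hand], ...]. A call has 1 to 10 rows; each row shifts and turns the commanded pose from where the row before left it, along the tool's axes as they then stand; what a row does not reach is not made up. A row lasts 1/10 s, in which the tool goes at most 50 mm and 8.59 degrees, less where a joint would pass 70% of its speed; a pose out of reach is approached as far as the arm can. A call is refused whole if a number of a shift passes 5 or a number of a turn 8.59, either way. A call with a gripper value outside its range is refused whole. The fingers move at their own pace and stop on an object; "squeeze" is the grip in N (left out, the last holds). Time passes only in rows, so rows that do not move let the fingers close. It gives the time, the measured TCP pose, the force, the opening and the grip force at its end, in the units of the state.
- state(): the state, without advancing time (a new reading comes with each control period).
- camera(name): name is "side" or "top"; returns a dict with "image" (480x640x3 uint8, red, green, blue), "fx", "fy", "cx", "cy" (pixels), "k1" (the pictures are not rectified: a ray, as slopes to the right and down, at radius r is drawn at 1 + k1 r^2 times it, then the intrinsics apply), "world_from_camera" (4x4, takes a point from camera to world coordinates). Camera axes: x right, y down, z forward; pixel columns grow to the right and rows downward; lengths in m; the calibration is good to about 2 mm. A picture is of the moment at which its call begins. There is no depth.
- close_job(): hands the job in; it is judged then, once.
The state is a dict: "t": time; "joints": joint angles; "qd": joint speeds; "effort": joint torques, N m; "tcp_pos": TCP position; "ee_rot": TCP orientation; "force": force on the tool from outside, world axes, zero at the start; "wrist_torque": the same for the moment, N m; "finger_gap": finger opening in m; "gripper_force": force on a finger pad.
Only numpy, scipy, OpenCV 4.12 (cv2) and the standard library are available. Lean on these libraries where they do the work, as an engineer would, in place of code of your own. Each camera call takes 0.05 s, during which the arm holds its last target. There are 200 camera calls.

## Task

One of the three vortex mixers has a weak spring under its rubber head: going along the row from the robot's left to its right, press each head well down with the fingertips and let it come up again. Then push the flip tag of the mixer with the softest head down flat on its deck, to mark it out of use. Leave the other two tags standing, and do not lift or shift the mixers or the things around them.

Things in the scene. Friction and masses are not known exactly. Their poses are not given: they have to be found in the camera images.
- mixer_a: one of three identical grey vortex mixers, about 2 kg, 170 x 120 mm, deck 70 high, loose in a ragged row from the robot's left (+y) to its right in changing order; any may be the soft one. Origin on the bench under it; x axis from its sloping knob panel (robot's side) to its back, y to its left. Head centre at x = 36 mm; tag hinge at x = -8 mm, 74 mm high
- head_a_top (a point): centre of the flat top of mixer a's round black rubber head, 54 mm across and 106 mm above the bench when free; moves with the head
- head_a (a joint): how far mixer a's head is pressed straight down, in m: 0 free, 0.012 on its stop. A spring lifts it again. All three begin to sink at about 1 N; a head then needs 0.2 to 1.1 N more per mm, the softest one less than half of what either other needs, so about 3 N against 6 N or more when 8 mm down
- tag_a_edge (a point): middle of the free edge of mixer a's flip tag: a dark plate with white paper faces, 50 wide x 50 long x 3 thick, hinged along the mixer's y axis just in front of the head, sloping up towards the knob panel. Standing: free edge 43 mm in front of the hinge and 99 mm above the bench; folded flat: 50 mm in front of it and 74 mm above the bench
- tag_a (a joint): fold of mixer a's flip tag in rad: 0 to 0.06 standing (cleared for use), 0.52 pushed down flat on the deck (out of use). A stiff hinge leaves it where it is pushed; straight down on its outer third, 2 to 5 N fold it
- mixer_b: one of three identical grey vortex mixers, about 2 kg, 170 x 120 mm, deck 70 high, loose in a ragged row from the robot's left (+y) to its right in changing order; any may be the soft one. Origin on the bench under it; x axis from its sloping knob panel (robot's side) to its back, y to its left. Head centre at x = 36 mm; tag hinge at x = -8 mm, 74 mm high
- head_b_top (a point): centre of the flat top of mixer b's round black rubber head, 54 mm across and 106 mm above the bench when free; moves with the head
- head_b (a joint): how far mixer b's head is pressed straight down, in m: 0 free, 0.012 on its stop. A spring lifts it again. All three begin to sink at about 1 N; a head then needs 0.2 to 1.1 N more per mm, the softest one less than half of what either other needs, so about 3 N against 6 N or more when 8 mm down
- tag_b_edge (a point): middle of the free edge of mixer b's flip tag: a dark plate with white paper faces, 50 wide x 50 long x 3 thick, hinged along the mixer's y axis just in front of the head, sloping up towards the knob panel. Standing: free edge 43 mm in front of the hinge and 99 mm above the bench; folded flat: 50 mm in front of it and 74 mm above the bench
- tag_b (a joint): fold of mixer b's flip tag in rad: 0 to 0.06 standing (cleared for use), 0.52 pushed down flat on the deck (out of use). A stiff hinge leaves it where it is pushed; straight down on its outer third, 2 to 5 N fold it
- mixer_c: one of three identical grey vortex mixers, about 2 kg, 170 x 120 mm, deck 70 high, loose in a ragged row from the robot's left (+y) to its right in changing order; any may be the soft one. Origin on the bench under it; x axis from its sloping knob panel (robot's side) to its back, y to its left. Head centre at x = 36 mm; tag hinge at x = -8 mm, 74 mm high
- head_c_top (a point): centre of the flat top of mixer c's round black rubber head, 54 mm across and 106 mm above the bench when free; moves with the head
- head_c (a joint): how far mixer c's head is pressed straight down, in m: 0 free, 0.012 on its stop. A spring lifts it again. All three begin to sink at about 1 N; a head then needs 0.2 to 1.1 N more per mm, the softest one less than half of what either other needs, so about 3 N against 6 N or more when 8 mm down
- tag_c_edge (a point): middle of the free edge of mixer c's flip tag: a dark plate with white paper faces, 50 wide x 50 long x 3 thick, hinged along the mixer's y axis just in front of the head, sloping up towards the knob panel. Standing: free edge 43 mm in front of the hinge and 99 mm above the bench; folded flat: 50 mm in front of it and 74 mm above the bench
- tag_c (a joint): fold of mixer c's flip tag in rad: 0 to 0.06 standing (cleared for use), 0.52 pushed down flat on the deck (out of use). A stiff hinge leaves it where it is pushed; straight down on its outer third, 2 to 5 N fold it
- rack: bystander: white test-tube rack with glass tubes, 166 x 88 mm, 133 high with the tubes; origin at the centre of its underside
- bottle: bystander: amber bottle, 62 across, 135 high; origin at the centre of its underside
- vial: bystander: small capped vial, 26 across, 55 high, standing between two mixers; origin at the centre of its underside
- beaker: bystander: small glass beaker, 44 across, 55 high, standing between two mixers; origin at the centre of its underside
Not all that is in view belongs to the job. Leave any purple, red or yellow look-alike of the mixer_a alone.

How it is judged:
On the way, in this order (a step that is already met when the one before it is completed fails the run):
1. the left mixer's head is pressed down by the fingers, at least 2.5 mm (((value of joint head_a above 0.0025 m and world y of head_a_top above 0.13 m and contact force between the fingers and head_a above 0.5 N) or (value of joint head_b above 0.0025 m and world y of head_b_top above 0.13 m and contact force between the fingers and head_b above 0.5 N) or (value of joint head_c above 0.0025 m and world y of head_c_top above 0.13 m and contact force between the fingers and head_c above 0.5 N))), for 0.1 s.
2. the middle mixer's head is pressed down by the fingers, at least 2.5 mm (((value of joint head_a above 0.0025 m and world y of head_a_top between -0.13 and 0.13 m and contact force between the fingers and head_a above 0.5 N) or (value of joint head_b above 0.0025 m and world y of head_b_top between -0.13 and 0.13 m and contact force between the fingers and head_b above 0.5 N) or (value of joint head_c above 0.0025 m and world y of head_c_top between -0.13 and 0.13 m and contact force between the fingers and head_c above 0.5 N))), for 0.1 s.
3. the right mixer's head is pressed down by the fingers, at least 2.5 mm (((value of joint head_a above 0.0025 m and world y of head_a_top below -0.13 m and contact force between the fingers and head_a above 0.5 N) or (value of joint head_b above 0.0025 m and world y of head_b_top below -0.13 m and contact force between the fingers and head_b above 0.5 N) or (value of joint head_c above 0.0025 m and world y of head_c_top below -0.13 m and contact force between the fingers and head_c above 0.5 N))), for 0.1 s.
4. the tag of the mixer with the softest head is pushed down flat (value of joint tag_b above 0.45 rad), for 0.2 s.
At the end, for the whole second after the job is handed in: the tag of the mixer with the softest head is folded down flat (beyond 0.45 rad) and the other two still stand (below 0.15 rad); all three heads are up again (within 1.5 mm); mixers, rack, bottle, vial and beaker stand upright within 20 mm of where they were (value of joint tag_b above 0.45 rad and value of joint each of tag_a, tag_c below 0.15 rad and value of joint each of head_a, head_b, head_c below 0.0015 m and distance of each of mixer_a, mixer_b, mixer_c, rack, bottle, vial, beaker from where it was at the start of the episode below 0.02 m and angle between each of mixer_a, mixer_b, mixer_c's own z axis and vertical below 0.05 rad and linear speed of each of mixer_a, mixer_b, mixer_c below 0.01 m/s and angle between each of rack, bottle, vial, beaker's own z axis and vertical below 0.1 rad); the robot touches nothing.
It fails at once if the tag of a mixer with a sound spring is pushed over (value of joint any of tag_a, tag_c above 0.15 rad).
It fails at once if a mixer is lifted, tipped or shifted by more than 20 mm ((distance of mixer_a from where it was at the start of the episode above 0.02 m or height (world z) of mixer_a above 0.006 m or angle between mixer_a's own z axis and vertical above 0.1 rad) or (distance of mixer_b from where it was at the start of the episode above 0.02 m or height (world z) of mixer_b above 0.006 m or angle between mixer_b's own z axis and vertical above 0.1 rad) or (distance of mixer_c from where it was at the start of the episode above 0.02 m or height (world z) of mixer_c above 0.006 m or angle between mixer_c's own z axis and vertical above 0.1 rad)).
It fails at once if the rack, bottle, vial or beaker is lifted, knocked over or shifted by more than 20 mm ((distance of rack from where it was at the start of the episode above 0.02 m or angle between rack's own z axis and vertical above 0.3 rad) or (distance of bottle from where it was at the start of the episode above 0.02 m or angle between bottle's own z axis and vertical above 0.3 rad) or (distance of vial from where it was at the start of the episode above 0.02 m or angle between vial's own z axis and vertical above 0.3 rad) or (distance of beaker from where it was at the start of the episode above 0.02 m or angle between beaker's own z axis and vertical above 0.3 rad)).
It also fails if it takes over 54 s, if anything falls off the work surface, if the arm or the gripper's body presses on something with over 40 N, if the wrist force passes 120 N, or if a joint passes its speed limit or range.

## Working session

There is one attempt and no reset: what is moved stays moved. The work goes in short steps, Python scripts to look and compute and a tool call to move; the robot and the scene stay as the last step left them, time stands still between calls to the robot, and variables do not carry over. Pictures are saved under pics/ and viewed, at most 10 in all, crops included, and the job is handed in when it is done.

Besides the shell and the picture viewer there is one more tool, called after ">>>" as name(argument=value, ...) on one line, values as JSON. step_arm: Moves the arm, as the interface text tells. Its arguments: {"type":"object","properties":{"commands":{"type":"array","items":{"type":"array"}},"squeeze":{"type":"number"}},"required":["commands"]}

```bash
mkdir -p pics; cat > h.py <<'E'
from cell import *
import numpy as np, cv2
def grab(n,f):
    c=camera(n); cv2.imwrite(f,c["image"][:,:,::-1]); np.savez(f+'.npz',**c); return c
def ray(c,u,v):
    d=np.array([(u-c["cx"])/c["fx"],(v-c["cy"])/c["fy"]]); s=d.copy()
    for _ in range(20): s=d/(1+c["k1"]*(s@s))
    M=np.array(c["world_from_camera"]); return M[:3,3],M[:3,:3]@np.array([*s,1])
def onz(c,u,v,z):
    o,d=ray(c,u,v); return o+d*(z-o[2])/d[2]
def tri(c1,p1,c2,p2):
    o1,d1=ray(c1,*p1);o2,d2=ray(c2,*p2)
    s=np.linalg.lstsq(np.c_[d1,-d2],o2-o1,rcond=None)[0]
    a,b=o1+s[0]*d1,o2+s[1]*d2; return (a+b)/2,np.linalg.norm(a-b)
def load(f):
    z=np.load(f+'.npz'); return {k:z[k] for k in z.files}
E
python3 - <<'E'
from h import *
for n in("top","side"):
    c=grab(n,f"pics/{n}0.png"); print(n,np.round(c["world_from_camera"],3).tolist(),c["fx"],c["k1"])
s=state();print({k:np.round(v,3).tolist() for k,v in s.items()})
E
```

```text
top [[-0.025, -0.984, 0.177, 0.295], [-1.0, 0.025, -0.002, -0.009], [-0.002, -0.177, -0.984, 1.391], [0.0, 0.0, 0.0, 1.0]] 560.278103382018 -0.11990923484527205
side [[-0.987, -0.113, 0.114, 0.404], [-0.16, 0.734, -0.66, 0.731], [-0.009, -0.67, -0.743, 0.914], [0.0, 0.0, 0.0, 1.0]] 484.72733045905716 -0.09587869547058352
{'t': 0.1, 'joints': [-1.39, 0.537, -0.004, 1.539, 0.003, 1.067, -0.071], 'qd': [0.0, 0.0, -0.0, -0.0, -0.002, -0.0, -0.001], 'effort': [0.002, -57.208, 0.994, -25.223, -0.056, 0.013, 0.0], 'tcp_pos': [0.159, 0.63, 0.246], 'ee_rot': [-0.387, -3.118, 0.002], 'force': [0.382, -0.084, -0.673], 'wrist_torque': [0.024, -0.014, -0.056], 'gripper_force': 0.0, 'finger_gap': 0.088}
```

View pics/top0.png

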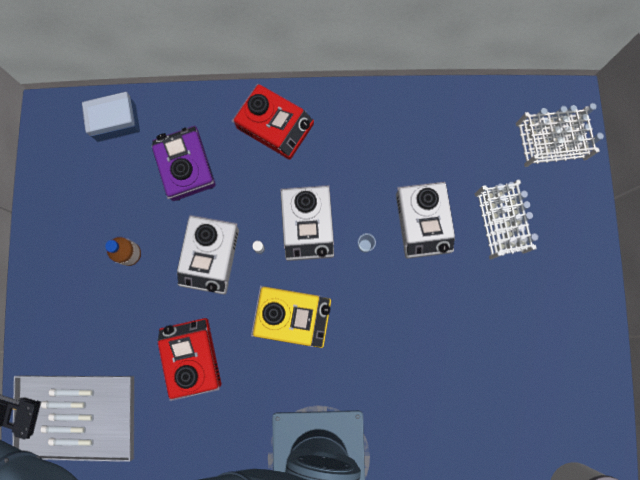

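View pics/side0.png

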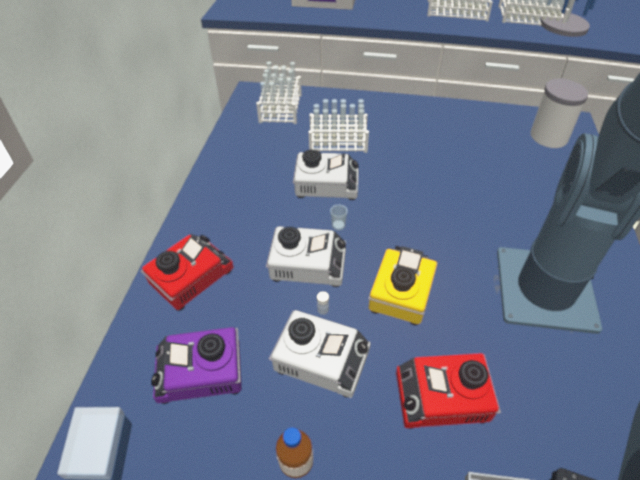

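Top picture: three grey mixers have heads at (207,235), (305,201) and (428,198), with tags at (202,263), (308,230) and (431,227). In the side view their heads are at (301,330), (289,238) and (312,158). The purple, two red and one yellow units are look-alikes, so only the grey ones fit. I'll measure the heads and tags in both views and confirm with one enlarged crop.

```bash
cat > m.py <<'E'
from h import *
T,S=load("pics/top0.png"),load("pics/side0.png")
def dark(c,u,v,r):
    m=(c["image"].max(2)<75).astype(np.uint8)
    m=cv2.morphologyEx(m,cv2.MORPH_CLOSE,np.ones((3,3)))
    w=np.zeros_like(m); cv2.circle(w,(u,v),r,1,-1); m*=w
    n,l,st,ce=cv2.connectedComponentsWithStats(m)
    i=1+np.argmax(st[1:,4]); k=max(cv2.findContours((l==i).astype(np.uint8),0,1)[0],key=cv2.contourArea)
    return k,ce[i],st[i]
def paper(c,u,v):
    im=c["image"].astype(int); m=((im[:,:,0]-im[:,:,2]>12)&(im.min(2)>140)).astype(np.uint8)
    w=np.zeros_like(m); cv2.circle(w,(u,v),18,1,-1); m*=w
    n,l,st,ce=cv2.connectedComponentsWithStats(m)
    i=1+np.argmax(st[1:,4]); k=cv2.findContours((l==i).astype(np.uint8),0,1)[0][0]
    return ce[i],st[i],cv2.boxPoints(cv2.minAreaRect(k))
if __name__=="__main__":
  for (h,t,hs,ts) in [((207,235),(202,263),(301,330),(334,344)),((305,201),(308,230),(289,238),(318,243)),((428,198),(431,227),(312,158),(336,161))]:
    k,ce,st=dark(T,*h,18); ks,ces,sts=dark(S,*hs,20)
    print("head",ce.round(1),st,onz(T,*ce,.106).round(4),"side",ces.round(1),sts,onz(S,*ces,.1).round(4),"tri",[x.round(4) for x in tri(T,ce,S,ces)])
    a,b=paper(T,*t),paper(S,*ts)
    print(" tag",a[0].round(1),a[1],b[0].round(1),b[1],"tri",[x.round(4) for x in tri(T,a[0],S,b[0])])
    print(" corners top@.087",[onz(T,*p,.087)[:2].round(3).tolist() for p in a[2]])
  im=cv2.imread("pics/top0.png")[170:310,160:470]; cv2.imwrite("pics/crop.png",cv2.resize(im,None,fx=2.5,fy=2.5,interpolation=2))
E
python3 m.py
```

```text
head [205.6 234.5] [195 224  22  22 367] [0.5292 0.25   0.106 ] side [301.1 332.4] [290 321  24  23 269] [0.5315 0.2564 0.1   ] tri [array([0.532 , 0.2525, 0.0933]), np.float64(0.001)]
 tag [201.3 261.9] [192 256  19  13 182] [332.8 343.8] [323 335  21  19 276] tri [array([0.468 , 0.2637, 0.0859]), np.float64(0.0011)]
 corners top@.087 [[0.458, 0.286], [0.484, 0.282], [0.476, 0.242], [0.451, 0.246]]
head [305.1 201.3] [295 191  21  22 359] [0.6028 0.0151 0.106 ] side [289.3 237.9] [280 228  20  20 280] [0.6045 0.0191 0.1   ] tri [array([0.6054, 0.0153, 0.0956]), np.float64(0.0003)]
 tag [307.4 229.4] [299 224  17  12 172] [317.5 242.7] [310 235  15  16 180] tri [array([0.5402, 0.0115, 0.0858]), np.float64(0.0021)]
 corners top@.087 [[0.551, 0.032], [0.553, -0.007], [0.527, -0.008], [0.525, 0.03]]
head [427.2 198.2] [417 188  22  21 354] [ 0.6032 -0.2739  0.106 ] side [311.5 158.2] [304 151  16  16 199] [ 0.6051 -0.2703  0.1   ] tri [array([ 0.606 , -0.2761,  0.0953]), np.float64(0.0004)]
 tag [430.4 226. ] [422 220  18  13 167] [335.6 161.4] [330 155  12  13 117] tri [array([ 0.5406, -0.2812,  0.0877]), np.float64(0.002)]
 corners top@.087 [[0.55, -0.261], [0.554, -0.3], [0.53, -0.302], [0.525, -0.263]]
```

View pics/crop.png

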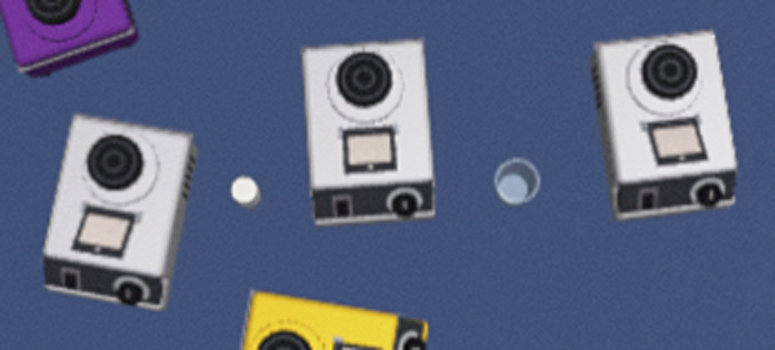

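The crop confirms the three grey mixers: heads at (113,160), (364,78) and (669,70), with tags on the robot's side. The vial and beaker stand between them. Head tops are near L (0.531,0.251), M (0.604,0.015) and R (0.604,-0.275). Moving to the left head with the fingers shut.

>>> step_arm(commands=[[[-4,-2.5,0],[0,0,0],0],[[-4,-2.5,0],[0,0,0],0],[[-4,-2.5,0],[0,0,0],0],[[-4,-2.5,0],[0,0,0],0],[[-4,-2.5,0],[0,0,0],0],[[-4,-2.5,0],[0,0,0],0],[[-4,-2.5,0],[0,0,0],0],[[-4,-2.5,0],[0,0,0],0],[[-4,-2.5,0],[0,0,0],0],[[-4,-2.5,0],[0,0,0],0]], squeeze=5)

```text
t: 1.1
tcp_pos: [0.4865, 0.2885, 0.2466]
ee_rot: [-0.386, -3.117, 0.0]
force: [0.2, 0.7, 0.5]
finger_gap: 0.0103
gripper_force: 0.0
```

```bash
cat > go.py <<'E'
from h import *
import sys
from scipy.spatial.transform import Rotation as Ro
s=state();R=Ro.from_rotvec(s["ee_rot"]).as_matrix();p=np.array(s["tcp_pos"])
t=np.array([float(a) for a in sys.argv[1:4]])
print("t",s["t"],"tcp",p.round(4),"F",np.round(s["force"],2),"gap",s["finger_gap"],"az tool x",np.degrees(np.arctan2(R[1,0],R[0,0])).round(1),"tilt z",R[:,2].round(3),"q",np.round(s["joints"],2))
print("cm shift",(R.T@(t-p)*100).round(2))
E
python3 go.py .531 .251 .124
```

```text
t 1.1 tcp [0.4865 0.2885 0.2466] F [0.15 0.75 0.47] gap 0.010311149706234162 az tool x 165.9 tilt z [-0. -0. -1.] q [-0.71  0.39  0.12  1.77 -0.06  0.98  0.76]
cm shift [-5.23 -2.55 12.25]
```

>>> step_arm(commands=[[[-2.6,-1.3,3],[0,0,0],0],[[-2.6,-1.3,3],[0,0,0],0],[[0,0,3],[0,0,0],0],[[0,0,2.5],[0,0,0],0],[[0,0,0],[0,0,0],0],[[0,0,0],[0,0,0],0]])

```text
t: 1.7
tcp_pos: [0.5295, 0.2523, 0.1319]
ee_rot: [-0.386, -3.117, 0.001]
force: [-0.2, 0.4, 0.1]
finger_gap: 0.0006
gripper_force: 0.0
```

```bash
python3 go.py .531 .251 .124; python3 - <<'E'
from h import *
c=grab("side","pics/s1.png"); cv2.imwrite("pics/s1c.png",cv2.resize(c["image"][260:400,230:400,::-1],None,fx=4,fy=4))
E
```

```text
t 1.7 tcp [0.5295 0.2523 0.1319] F [-0.2   0.42  0.08] gap 0.0006326401024119482 az tool x 165.9 tilt z [-0.001 -0.    -1.   ] q [-0.61  0.58  0.12  1.8  -0.09  0.77  0.88]
cm shift [-0.17 -0.09  0.79]
```

View pics/s1c.png

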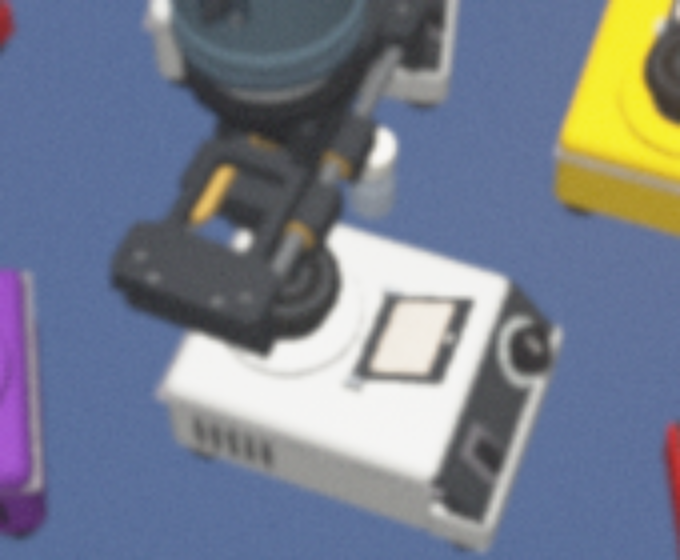

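The fingertips are over the left head, at about crop pixel (290,265), clear of the tag. Pressing in steps.

>>> step_arm(commands=[[[0,0,0.8],[0,0,0],0],[[0,0,0.6],[0,0,0],0],[[0,0,0.2],[0,0,0],0],[[0,0,0.2],[0,0,0],0],[[0,0,0.2],[0,0,0],0],[[0,0,0.2],[0,0,0],0],[[0,0,0],[0,0,0],0],[[0,0,0],[0,0,0],0]])

```text
t: 2.55
tcp_pos: [0.5296, 0.2523, 0.1099]
ee_rot: [-0.387, -3.117, 0.0]
force: [-2.5, 0.1, 4.8]
finger_gap: 0.0007
gripper_force: 2.2
```

>>> step_arm(commands=[[[0,0,0.2],[0,0,0],0],[[0,0,0.2],[0,0,0],0],[[0,0,0],[0,0,0],0],[[0,0,0],[0,0,0],0],[[0,0,0],[0,0,0],0]])

```text
t: 3.05
tcp_pos: [0.5296, 0.2523, 0.1062]
ee_rot: [-0.387, -3.118, -0.0]
force: [-2.7, -0.8, 6.8]
finger_gap: 0.0004
gripper_force: 3.7
```

>>> step_arm(commands=[[[0,0,0],[0,0,0],0]])

```text
t: 3.15
tcp_pos: [0.5296, 0.2523, 0.1062]
ee_rot: [-0.387, -3.118, -0.0]
force: [-4.0, -1.3, 7.4]
finger_gap: -0.0
gripper_force: 3.7
```

Left: about 7 N at 8 mm, so sound. Going up and on to the middle.

>>> step_arm(commands=[[[0,0,-1.5],[0,0,0],0],[[0,0,-3],[0,0,0],0]])

```text
t: 3.35
tcp_pos: [0.5286, 0.2516, 0.1499]
ee_rot: [-0.386, -3.115, 0.004]
force: [0.1, -0.6, -1.1]
finger_gap: 0.0007
gripper_force: 0.0
```

```bash
python3 go.py .604 .015 .124
```

```text
t 3.35 tcp [0.5286 0.2516 0.1499] F [ 0.06 -0.61 -1.14] gap 0.0006939441966781737 az tool x 165.9 tilt z [-0.003 -0.002 -1.   ] q [-0.61  0.55  0.12  1.79 -0.09  0.81  0.88]
cm shift [-13.1  -21.09   2.62]
```

>>> step_arm(commands=[[[-2.2,-3.5,0],[0,0,0],0],[[-2.2,-3.5,0],[0,0,0],0],[[-2.2,-3.5,0],[0,0,0],0],[[-2.2,-3.5,0],[0,0,0],0],[[-2.2,-3.5,0],[0,0,0],0],[[-2.1,-3.6,0],[0,0,0],0],[[0,0,2],[0,0,0],0],[[0,0,0],[0,0,0],0],[[0,0,0],[0,0,0],0]])

```text
t: 4.25
tcp_pos: [0.6049, 0.0167, 0.131]
ee_rot: [-0.385, -3.117, -0.001]
force: [0.0, 0.2, 0.5]
finger_gap: 0.0001
gripper_force: 0.0
```

```bash
python3 go.py .604 .015 .110
```

```text
t 4.25 tcp [0.6049 0.0167 0.131 ] F [0.04 0.25 0.47] gap 9.603122850099038e-05 az tool x 165.9 tilt z [-0.001  0.001 -1.   ] q [-0.2   0.61  0.14  1.75 -0.11  0.79  1.32]
cm shift [ 0.05 -0.19  2.1 ]
```

>>> step_arm(commands=[[[0,-0.2,0.8],[0,0,0],0],[[0,0,0.6],[0,0,0],0],[[0,0,0.2],[0,0,0],0],[[0,0,0.2],[0,0,0],0],[[0,0,0.2],[0,0,0],0],[[0,0,0.1],[0,0,0],0],[[0,0,0],[0,0,0],0],[[0,0,0],[0,0,0],0]])

```text
t: 5.05
tcp_pos: [0.6048, 0.0139, 0.1099]
ee_rot: [0.386, 3.118, 0.0]
force: [-1.8, 1.5, 2.3]
finger_gap: 0.0006
gripper_force: 1.2
```

>>> step_arm(commands=[[[0,0,0.2],[0,0,0],0],[[0,0,0.2],[0,0,0],0],[[0,0,0],[0,0,0],0],[[0,0,0],[0,0,0],0],[[0,0,0],[0,0,0],0]])

```text
t: 5.55
tcp_pos: [0.605, 0.0138, 0.1059]
ee_rot: [0.386, 3.117, 0.0]
force: [-0.5, 2.2, 2.7]
finger_gap: 0.0003
gripper_force: 1.7
```

>>> step_arm(commands=[[[0,0,0],[0,0,0],0]])

```text
t: 5.65
tcp_pos: [0.605, 0.0138, 0.1059]
ee_rot: [0.386, 3.117, 0.0]
force: [1.3, 0.5, 3.6]
finger_gap: 0.0004
gripper_force: 1.7
```

>>> step_arm(commands=[[[0,0,-1.5],[0,0,0],0],[[0,0,-3],[0,0,0],0]])

```text
t: 5.85
tcp_pos: [0.6028, 0.0129, 0.1497]
ee_rot: [-0.387, -3.113, 0.003]
force: [0.4, -0.1, 0.4]
finger_gap: 0.0008
gripper_force: 0.0
```

```bash
python3 go.py .604 -.275 .150
```

```text
t 5.85 tcp [0.6028 0.0129 0.1497] F [ 0.41 -0.14  0.44] gap 0.0008486906133060748 az tool x 165.8 tilt z [-0.005 -0.001 -1.   ] q [-0.2   0.58  0.15  1.75 -0.11  0.83  1.32]
cm shift [-7.160e+00 -2.789e+01  1.000e-02]
```

Middle: about 3 N at 8 mm, so a soft candidate. Now the right one.

>>> step_arm(commands=[[[-1.2,-4.6,0],[0,0,0],0],[[-1.2,-4.6,0],[0,0,0],0],[[-1.2,-4.7,0],[0,0,0],0],[[-1.2,-4.7,0],[0,0,0],0],[[-1.2,-4.7,0],[0,0,0],0],[[-1.2,-4.7,0],[0,0,0],0],[[0,0,2],[0,0,0],0],[[0,0,0],[0,0,0],0],[[0,0,0],[0,0,0],0]])

```text
t: 6.75
tcp_pos: [0.6059, -0.2742, 0.1309]
ee_rot: [-0.385, -3.117, -0.002]
force: [0.6, 0.8, 0.2]
finger_gap: 0.0004
gripper_force: 0.0
```

```bash
python3 go.py .604 -.275 .110
```

```text
t 6.75 tcp [ 0.6059 -0.2742  0.1309] F [0.63 0.81 0.2 ] gap 0.000387507357439239 az tool x 165.9 tilt z [-0.001  0.001 -1.   ] q [ 0.25  0.7   0.16  1.58 -0.13  0.87  1.78]
cm shift [ 0.16 -0.13  2.09]
```

>>> step_arm(commands=[[[0.1,-0.1,0.8],[0,0,0],0],[[0,0,0.6],[0,0,0],0],[[0,0,0.2],[0,0,0],0],[[0,0,0.2],[0,0,0],0],[[0,0,0.2],[0,0,0],0],[[0,0,0.1],[0,0,0],0],[[0,0,0],[0,0,0],0],[[0,0,0],[0,0,0],0]])

```text
t: 7.55
tcp_pos: [0.605, -0.2753, 0.1101]
ee_rot: [-0.386, -3.117, -0.002]
force: [-1.9, 2.9, 5.4]
finger_gap: 0.0003
gripper_force: 2.7
```

>>> step_arm(commands=[[[0,0,0.2],[0,0,0],0],[[0,0,0.2],[0,0,0],0],[[0,0,0],[0,0,0],0],[[0,0,0],[0,0,0],0],[[0,0,0],[0,0,0],0]])

```text
t: 8.05
tcp_pos: [0.6051, -0.2755, 0.1066]
ee_rot: [-0.386, -3.118, -0.002]
force: [-4.1, 3.4, 8.9]
finger_gap: 0.0003
gripper_force: 4.4
```

>>> step_arm(commands=[[[0,0,0],[0,0,0],0]])

```text
t: 8.15
tcp_pos: [0.6051, -0.2754, 0.1066]
ee_rot: [0.386, 3.118, 0.002]
force: [-2.8, 3.3, 8.6]
finger_gap: 0.0002
gripper_force: 4.4
```

>>> step_arm(commands=[[[0,0,-1.5],[0,0,0],0],[[0,0,-3],[0,0,0],0]])

```text
t: 8.35
tcp_pos: [0.6036, -0.276, 0.1497]
ee_rot: [-0.386, -3.114, -0.0]
force: [-0.3, -0.2, 0.0]
finger_gap: 0.0005
gripper_force: 0.0
```

```bash
python3 go.py .523 .010 .150
```

```text
t 8.35 tcp [ 0.6036 -0.276   0.1497] F [-0.3  -0.21  0.05] gap 0.000549726574016025 az tool x 165.9 tilt z [-0.003  0.001 -1.   ] q [ 0.25  0.67  0.16  1.58 -0.13  0.91  1.78]
cm shift [1.480e+01 2.576e+01 2.000e-02]
```

Forces at 8 mm: left 7.4 N, middle 3 N, right 8.7 N. The middle mixer is the soft one; its tag is at top pixel (307,229). I'll move over the outer third of that tag and turn square to it.

>>> step_arm(commands=[[[2.4,4.3,0],[0,0,0],0],[[2.4,4.3,0],[0,0,0],0],[[2.5,4.3,0],[0,0,0],0],[[2.5,4.3,0],[0,0,0],0],[[2.5,4.3,0],[0,0,0],0],[[2.5,4.3,0],[0,0,0],0],[[0,0,0],[0,0,-8.5],0],[[0,0,0],[0,0,-8.5],0],[[0,0,2],[0,0,0],0],[[0,0,0],[0,0,0],0]])

```text
t: 9.35
tcp_pos: [0.5235, 0.0097, 0.1298]
ee_rot: [0.078, -3.139, 0.001]
force: [-0.2, 0.6, -0.8]
finger_gap: 0.0005
gripper_force: 0.0
```

```bash
python3 go.py .522 .010 .085; python3 - <<'E'
from h import *
c=grab("side","pics/s2.png"); cv2.imwrite("pics/s2c.png",cv2.resize(c["image"][170:310,230:400,::-1],None,fx=4,fy=4))
E
```

```text
t 9.35 tcp [0.5235 0.0097 0.1298] F [-0.17  0.62 -0.83] gap 0.0005180173450247633 az tool x -177.2 tilt z [-0.002 -0.001 -1.   ] q [-0.16  0.49  0.06  1.96 -0.05  0.69  1.56]
cm shift [0.14 0.04 4.48]
```

View pics/s2c.png

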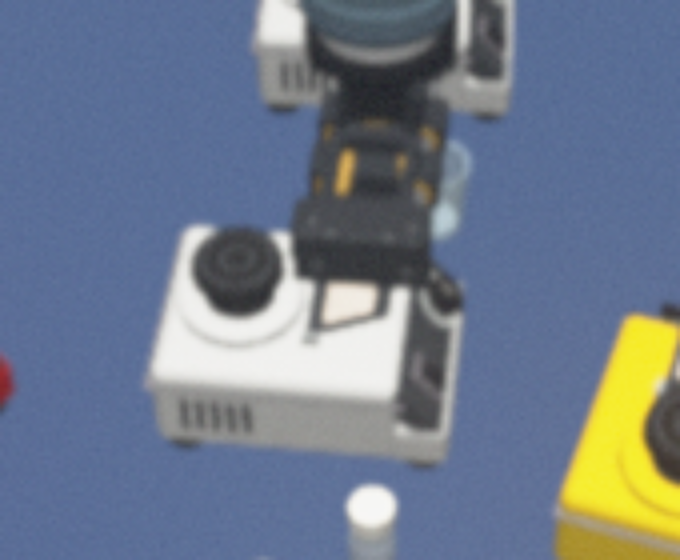

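The fingers hang over the outer half of the middle tag, at about crop pixel (365,290). Pressing down.

>>> step_arm(commands=[[[0.1,0,1],[0,0,0],0],[[0,0,0.8],[0,0,0],0],[[0,0,0.4],[0,0,0],0],[[0,0,0.4],[0,0,0],0],[[0,0,0.4],[0,0,0],0],[[0,0,0.4],[0,0,0],0],[[0,0,0.4],[0,0,0],0],[[0,0,0.4],[0,0,0],0],[[0,0,0],[0,0,0],0],[[0,0,0],[0,0,0],0]])

```text
t: 10.4
tcp_pos: [0.5235, 0.0102, 0.0887]
ee_rot: [-0.078, 3.14, -0.0]
force: [-0.2, -0.8, 0.1]
finger_gap: 0.0006
gripper_force: 0.0
```

>>> step_arm(commands=[[[0,0,0.2],[0,0,0],0],[[0,0,0.2],[0,0,0],0],[[0,0,0],[0,0,0],0],[[0,0,0],[0,0,0],0]])

```text
t: 10.8
tcp_pos: [0.5234, 0.0102, 0.0847]
ee_rot: [-0.078, 3.141, -0.0]
force: [-0.8, -0.4, -0.5]
finger_gap: 0.0005
gripper_force: 0.0
```

>>> step_arm(commands=[[[0,0,0.2],[0,0,0],0],[[0,0,0.1],[0,0,0],0]])

```text
t: 11.0
tcp_pos: [0.5236, 0.0102, 0.0831]
ee_rot: [-0.078, 3.14, 0.0]
force: [-7.3, -0.9, 26.4]
finger_gap: 0.0006
gripper_force: 13.4
```

```bash
python3 - <<'E'
from h import *
c=grab("side","pics/s3.png"); cv2.imwrite("pics/s3c.png",cv2.resize(c["image"][190:290,260:380,::-1],None,fx=6,fy=6,interpolation=2))
print(state()["force"])
E
```

```text
[-6.85716024e+00 -5.96711787e-03  2.18315434e+01]
```

View pics/s3c.png

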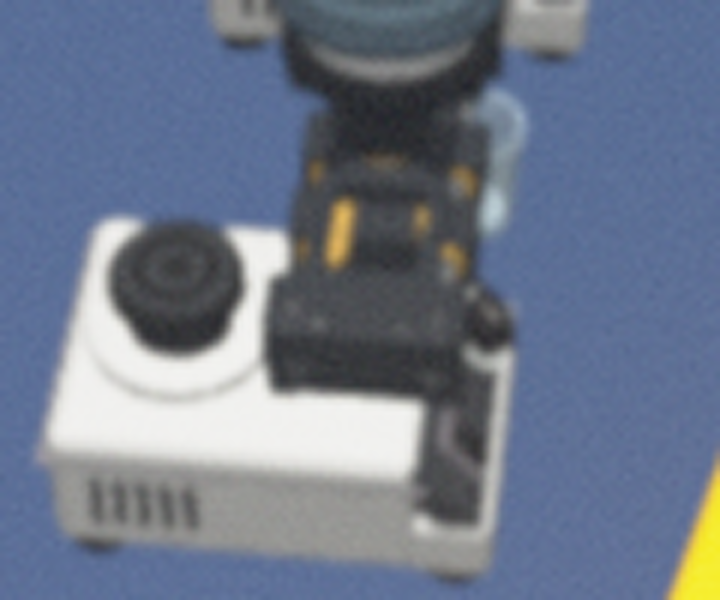

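The fingers are hard down on the deck plate at (360,360), with 22–26 N and the mixer unmoved. Lifting away to check the tag.

>>> step_arm(commands=[[[0,0,-1],[0,0,0],0],[[0,0,-4],[0,0,0],0],[[0,0,-5],[0,0,0],0],[[0,0,-5],[0,0,0],0],[[5,0,0],[0,0,0],0],[[5,0,0],[0,0,0],0],[[0,0,0],[0,0,0],0],[[0,0,0],[0,0,0],0]])

```text
t: 11.85
tcp_pos: [0.4229, 0.0051, 0.232]
ee_rot: [-0.078, 3.14, 0.0]
force: [0.2, 0.1, -0.7]
finger_gap: 0.0006
gripper_force: 0.0
```

```bash
python3 - <<'E'
from h import *
c=grab("side","pics/s4.png"); cv2.imwrite("pics/s4c.png",cv2.resize(c["image"][130:370,240:400,::-1],None,fx=2.5,fy=2.5,interpolation=2))
from m import dark
T=grab("top","pics/top4.png")
for p,q in (((205,234),(301,330)),((305,201),(289,238)),((427,198),(312,158))):
    print(dark(T,*p,18)[1].round(1),dark(c,*q,20)[1].round(1))
print(state()["force"])
E
```

```text
[205.6 234.5] [301.2 332.6]
[305.1 201.3] [289.3 238.1]
[427.1 198.3] [311.4 158.1]
[ 0.47795499 -0.89751969  0.01131597]
```

View pics/s4c.png

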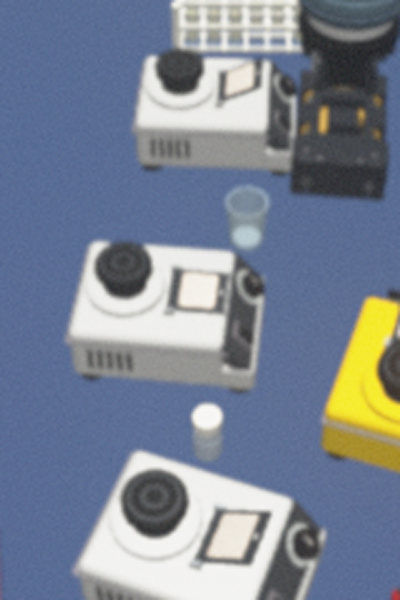

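The middle tag at (200,290) now lies flat along its deck. The tags at (240,80) and (235,535) still stand, the heads are up, and nothing has shifted. Handing in.

```bash
python3 -c "
from cell import *
print(close_job())"
```

```text
the job is handed in; nothing more can be done
None
```

I pressed all three heads from left to right, found the middle mixer softest (about 3 N at 8 mm, against 7.4 N left and 8.7 N right), folded its tag flat and handed the job in; the last pictures showed the other tags standing, all heads up and no mixer moved, but the hand-in gave no verdict.

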